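Put away the column and tools after a column change

ROBOT

A 6-joint arm with a two-finger parallel gripper is mounted at the origin on a cart in front of the work surface, level with it; the furniture and walls round the work are solid. World frame = base frame: x ahead of the robot, y to its left, z up, the work surface at z = 0. Lengths are in m, angles in rad, forces in N, time in s.
With the tool pointing down it reaches from about 0.225 to 0.875 m from the base axis. Payload 3.4 kg.
Tool frame: the origin (TCP) lies on the centre line of the jaws, within the pads' length; the fingertips stand 14 mm ahead of it and the grasp point (between the pads) lies 5 mm behind it; z points along the fingers, y is the line along which they close (so a half turn about z gives the same grasp; the last joint's range is limited). The gripper opens to 85 mm and grips with 20 to 120 N. Pads are 22 mm wide; open, the fingers measure 114 mm over their backs; the gripper's body (76 mm by 85 mm) begins 54 mm behind the grasp point. The pads swing forward as they close: fully open they stand 13 mm farther back than shut.
Start: joints at [-1.377, 0.276, 1.505, -0, 1.361, -0.121], TCP at [0.178, -0.547, 0.245] pointing down, gripper open.
Joint ranges: [-2.89, 2.89], [-0.75, 2.08], [0.22, 2.7], [-1.18, 4.32], [0.11, 2.71], [-2.7, 2.7]. Speed limits (rad/s): [2.57, 2.57, 3.14, 3.14, 3.14, 3.14].

INTERFACE

Orientations are given as [roll, pitch, yaw] about the fixed x, y, z axes, in that order (R = Rz(yaw) Ry(pitch) Rx(roll)).
In Python, from plant import observe, get_image, order gives the robot as it stands. The module is installed in compiled form; this text tells all that it offers.
- The arm moves only by the shell command python3 -m pendant FILE [OPENING] [FORCE], which reads ROWS from the file FILE. ROWS is one flat JSON list of numbers that holds 1 to 10 rows one after another, with no inner brackets; each row has 4 numbers: dx, dy, dz in m, then a turn about the tool's z in rad; each row shifts and turns the commanded pose from where the row before left it, along the tool's axes as they then stand; what a row does not reach is not made up. A row lasts 1/8 s, in which the tool goes at most 0.0625 m and 0.188 rad, less where a joint would pass 70% of its speed; a pose out of reach is approached as far as the arm can. OPENING is the opening from 0.0 (shut) to 1.0 (fully open), set as the command begins (- or left out keeps the last). The fingers move at their own pace and stop on an object; FORCE is the grip in N (left out, the last holds). Time passes only in rows, so rows that do not move let the fingers close. It prints the time, the measured TCP pose, the force, the opening and the grip force at its end. Input that does not fit is refused with a message, and nothing moves.
- observe(): the state, without advancing time (a new reading comes with each control period).
- get_image(name): name is "scene" or "top"; returns a dict with "pixels" (400x640x3 uint8, blue, green, red), "fovy" (degrees; the focal length in pixels is half the picture's height over the tangent of half this angle, whatever the lens; pixels are square), "cx", "cy" (the principal point, pixels), "k1" (the pictures are not rectified: a ray, as slopes to the right and down, at radius r is drawn at 1 + k1 r^2 times it, then the intrinsics apply), "extrinsics" (4x4, takes a point from camera to world coordinates). Camera axes: x right, y up, looking along -z (the intrinsics and any distortion apply to the point x, -y, -z); pixel columns grow to the right and rows downward; lengths in m; the calibration is good to about 2 mm. A picture is of the moment at which its call begins. There is no depth.
- order.finish_job(): hands the job in; it is judged then, once.
The state is a dict: "time": time; "joint_pos": joint angles; "dq": joint speeds; "joint_efforts": joint torques, N m; "eef_pos": TCP position; "ee_rot": TCP orientation; "force": force on the tool from outside, world axes, zero at the start; "ft_torque": the same for the moment, N m; "gripper_width": opening from 0.0 (shut) to 1.0 (fully open); "grip_force": force on a finger pad.
Only numpy, scipy, OpenCV 4.12 (cv2) and the standard library are available. Lean on these libraries where they do the work, as an engineer would, in place of code of your own. Each camera call takes 0.05 s, during which the arm holds its last target. There are 200 camera calls.

TASK

The column on the LC has been changed and the parts lie scattered over the bench: put each of the four away in its own foam insert. The long column, the small guard column, the long spanner and the short spanner each go flat and fully down into the cut-out made to its length, either way round. Lay them in gently, do not drop them, and leave the glass beaker standing where it is.

Things in the scene. Friction and masses are not known exactly. Their poses are not given: they have to be found in the camera images.
- column: LC column, a steel tube 11 mm in diameter with an 18 mm wide, 16 mm high end nut at either end; 250 mm over the nuts, 278 mm with the thin plugs in its ends; 0.13 to 0.21 kg. Lies along its y axis; origin at mid-length, under it at the nuts' lowest line (tube axis 8 mm higher)
- guard_column: guard column, a small steel tube 12 mm in diameter with a hexagon nut 16 mm across flats (18 mm across corners) at either end, 84 mm long in all, the bare tube between the nuts 44 mm; about 0.06 kg. Lies along its y axis on a flat; origin in its centre, 8 mm above what it lies on
- long_spanner: the longer of two flat steel open-ended spanners: 152 mm long (y axis), 25 mm wide at the jaws, shank 8 mm wide, 4 mm thick; about 0.05 kg. Origin at mid-length on its underside
- short_spanner: the shorter of two flat steel open-ended spanners: 115 mm long (y axis), 20 mm wide at the jaws, shank 8 mm wide, 4 mm thick; about 0.04 kg. Origin at mid-length on its underside
- column_tray: fixed foam insert for the LC column: grey plastic shell 312 mm long (y) by 74 wide (x), 17 high, filled with black foam. Cut-out along y, grey floor, 294 mm long, 34 wide over the last 40 mm at both ends, 26 between; its floor is 6 mm, the foam top 16 mm above the bench. Across its middle a finger channel, 44 mm (y), floor at 3 mm. Origin: middle of the insert at bench height
- guard_tray: fixed foam insert for the guard column: grey plastic shell 118 mm long (y) by 74 wide (x), 17 high, filled with black foam. Cut-out along y, grey floor, 100 mm long, 34 wide over the last 28 mm at both ends, 28 between; its floor is 6 mm, the foam top 16 mm above the bench. Across its middle a finger channel, 44 mm (y), floor at 3 mm. Origin: middle of the insert at bench height
- long_spanner_tray: fixed foam insert for the long spanner: grey plastic shell 186 mm long (y) by 74 wide (x), 17 high, filled with black foam. Cut-out along y, grey floor, 168 mm long, 42 wide over the last 38 mm at both ends, 26 between; its floor is 6 mm, the foam top 16 mm above the bench. Across its middle a finger channel, 44 mm (y), floor at 3 mm. Origin: middle of the insert at bench height
- short_spanner_tray: fixed foam insert for the short spanner: grey plastic shell 149 mm long (y) by 74 wide (x), 17 high, filled with black foam. Cut-out along y, grey floor, 131 mm long, 36 wide over the last 32 mm at both ends, 24 between; its floor is 6 mm, the foam top 16 mm above the bench. Across its middle a finger channel, 44 mm (y), floor at 3 mm. Origin: middle of the insert at bench height
- beaker: small glass beaker, 52 mm in diameter and 65 mm high, standing loose on the bench; origin in the centre of its underside. Not to be disturbed. Behind it stands a tall instrument, its front from x, y = 0.59, 0.05 to 0.64, 0.41, its sides running back from there, 0.28 m high; a PC tower stands beyond x = 0.73 at y = -0.30 to -0.51

How it is judged:
By the outcome, as a careful person would: the job done as asked, in the order asked, and still so for the second after the job is handed in, with the robot touching nothing.
It also fails if it takes over 106 s, if anything falls off the work surface, if the arm or the gripper's body presses on something with over 40 N, if the wrist force passes 120 N, or if a joint passes its speed limit or range.

## Working session

There is one attempt and no reset: what is moved stays moved. The work goes in short steps, Python scripts to look and compute and a shell command to move; the robot and the scene stay as the last step left them, time stands still between calls to the robot, and variables do not carry over. Pictures are saved under pics/ and viewed, at most 14 in all, crops included, and the job is handed in when it is done.

```bash
mkdir -p pics; ls; cat > h.py <<'E'
import numpy as np, cv2
from plant import observe, get_image, order
def cam(im):
    h,w=im["pixels"].shape[:2]; f=h/2/np.tan(np.radians(im["fovy"])/2)
    K=np.array([[f,0,im["cx"]],[0,f,im["cy"]],[0,0,1.]]); D=np.array([im["k1"],0,0,0,0.])
    return K,D,np.array(im["extrinsics"])
def ray(im,uv,z):
    "pixels -> world points on the plane z"
    K,D,T=cam(im); p=cv2.undistortPoints(np.array(uv,float).reshape(-1,1,2),K,D).reshape(-1,2)
    d=np.c_[p[:,0],-p[:,1],-np.ones(len(p))]@T[:3,:3].T
    return T[:3,3]+d*((z-T[2,3])/d[:,2])[:,None]
def proj(im,P):
    K,D,T=cam(im); c=(np.array(P,float).reshape(-1,3)-T[:3,3])@T[:3,:3]
    c=c*[1,-1,-1]; return cv2.projectPoints(c,np.zeros(3),np.zeros(3),K,D)[0].reshape(-1,2)
E
python3 - <<'E'
from h import *
for n in("scene","top"):
    im=get_image(n); cv2.imwrite(f"pics/{n}0.png",im["pixels"]); import pickle; pickle.dump(im,open(n+"0.pkl","wb"))
    print(n,im["fovy"],im["cx"],im["cy"],im["k1"],np.round(im["extrinsics"],3).tolist())
o=observe();print(o["eef_pos"],o["ee_rot"],o["gripper_width"],o["time"])
E
```

```text
pics
scene 44.73875806489047 312.30870021420475 201.60682667879368 -0.12168840175434298 [[-0.517, 0.594, -0.617, -0.34], [-0.856, -0.366, 0.365, 0.448], [-0.009, 0.717, 0.697, 1.08], [0.0, 0.0, 0.0, 1.0]]
top 55.141044415563684 323.09241038825456 205.106753626666 0.012524034538655996 [[0.018, 0.979, -0.203, 0.331], [-1.0, 0.018, -0.002, -0.085], [0.001, 0.203, 0.979, 0.994], [0.0, 0.0, 0.0, 1.0]]
[ 0.17792732 -0.5463029   0.24455154] [-3.13997875e+00 -1.80325956e-04  3.14774107e-01] 1.0003620060924443 0.1
```

View pics/top0.png

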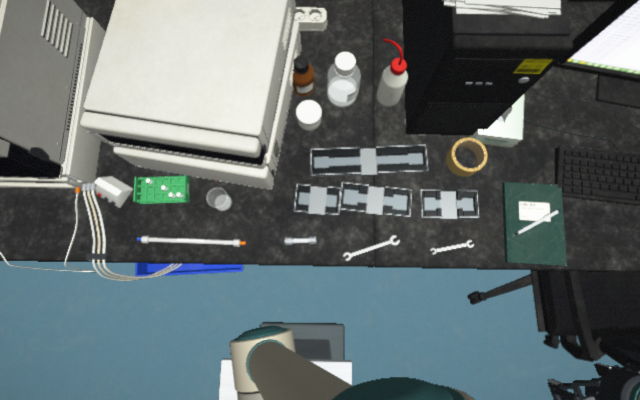

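View pics/scene0.png

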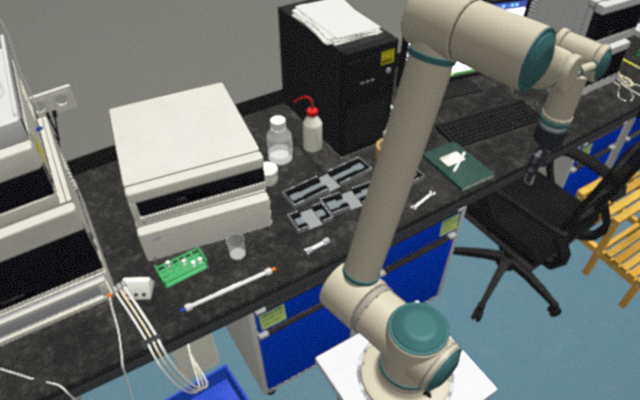

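The top view shows the column at (137–245, 240), the guard column at (285–316, 240), the long spanner from (345,257) to (399,238), and the short spanner from (432,250) to (474,243). The inserts are: column (310–427, 147–173), guard (295–340, 199), long spanner (341–411, 199) and short spanner (421–479, 204). The beaker is at (219,199). The scene view agrees. Next I'll segment these.

```bash
cat > seg.py <<'E'
from h import *
def parts(im,boxes,thr=110):
    g=cv2.cvtColor(im["pixels"],cv2.COLOR_BGR2GRAY)
    for n,(x0,y0,x1,y1,z,sat) in boxes.items():
        m=np.zeros_like(g); m[y0:y1,x0:x1]=g[y0:y1,x0:x1]>thr
        if sat: m[y0:y1,x0:x1]|=((im["pixels"][y0:y1,x0:x1].max(2).astype(int)-im["pixels"][y0:y1,x0:x1].min(2))>60)
        ys,xs=np.nonzero(m); P=ray(im,np.c_[xs,ys],z)[:,:2]
        (c,s,a)=cv2.minAreaRect((P*1000).astype(np.float32))
        d=cv2.fitLine((P*1000).astype(np.float32),cv2.DIST_HUBER,0,1,1).ravel()
        yaw=np.arctan2(-d[0],d[1]); yaw=(yaw+np.pi/2)%np.pi-np.pi/2
        print(n,len(xs),"c",np.round(c,1),"size",np.round(s,1),"line pt",np.round(d[2:],1),"yaw of y-axis %.3f"%yaw)
E
python3 - <<'E'
from seg import *; import pickle
t=pickle.load(open("top0.pkl","rb")); s=pickle.load(open("scene0.pkl","rb"))
B=dict(column=(130,230,255,250,.008,1),guard=(280,232,322,249,.012,0),long=(338,230,406,264,.004,0),short=(426,236,480,257,.004,0))
parts(t,B)
print("scene")
parts(s,dict(column=(178,263,280,315,.008,1),guard=(300,234,334,254,.012,0),short=(408,188,440,211,.004,0)),110)
c=t["pixels"][140:262,280:490]; cv2.imwrite("pics/c1.png",cv2.resize(c,None,fx=3.8,fy=3.8,interpolation=cv2.INTER_CUBIC))
c=s["pixels"][150:320,170:370]; cv2.imwrite("pics/c2.png",cv2.resize(c,None,fx=3.5,fy=3.5,interpolation=cv2.INTER_CUBIC))
E
```

```text
column 572 c [435.3 255.8] size [278.8  18.3] line pt [436.4 255.2] yaw of y-axis -0.021
guard 195 c [442.1 -25. ] size [18.4 82.3] line pt [441.9 -24.9] yaw of y-axis 0.023
long 316 c [ 425.3 -209.2] size [ 27.6 151.8] line pt [ 425.9 -207.8] yaw of y-axis 0.332
short 213 c [ 433.4 -415.5] size [ 21.4 112.7] line pt [ 432.2 -415.9] yaw of y-axis 0.190
scene
column 1021 c [446.  257.5] size [302.2 161.7] line pt [501.1 292.9] yaw of y-axis -0.978
guard 162 c [443.4 -30.7] size [23.7 85.5] line pt [443.5 -29.7] yaw of y-axis 0.075
short 136 c [ 436.7 -418.7] size [87.9 95.6] line pt [ 433.7 -419.4] yaw of y-axis 0.203
```

View pics/c1.png

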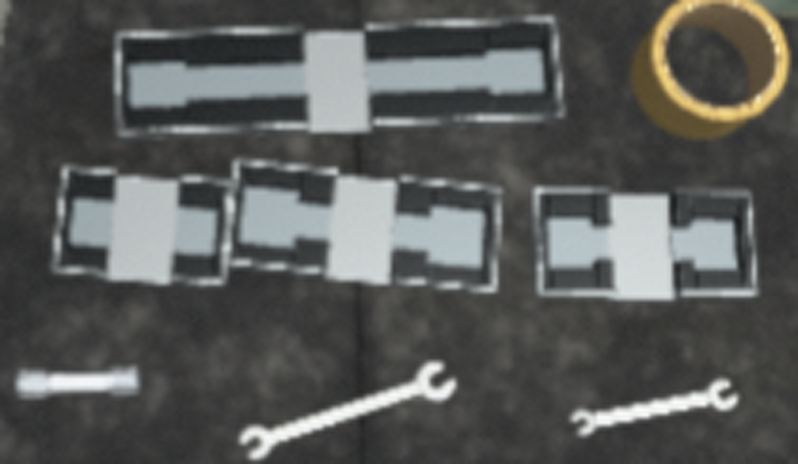

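The crop shows the floor, rim and channel of all four inserts clearly, and the part sizes match the given ones. Next I'll measure the inserts from their rims, and the beaker.

```bash
python3 - <<'E'
from seg import *; import pickle
t=pickle.load(open("top0.pkl","rb"))
g=cv2.cvtColor(t["pixels"],cv2.COLOR_BGR2GRAY)
Q=dict(column=[(115,33),(556,17),(563,117),(118,135)],guard=[(62,167),(230,180),(224,285),(52,272)],long=[(237,160),(500,188),(495,291),(232,265)],short=[(535,187),(752,190),(757,295),(540,297)])
for n,q in Q.items():
    q=np.array(q)/3.8+[280,140]-.37
    P=ray(t,q,.017)[:,:2]*1000
    c,s,a=cv2.minAreaRect(P.astype(np.float32))
    e=((P[0]+P[3])-(P[1]+P[2])); yaw=np.arctan2(-e[0],e[1])
    # channel/floor line: cut-out floor (bright) pixels on z=.006
    m=np.zeros_like(g); cv2.fillPoly(m,[(q+(q.mean(0)-q)*np.array([.12,.12])).astype(int)],1); m=(m>0)&(g>130)
    ys,xs=np.nonzero(m); F=ray(t,np.c_[xs,ys],.006)[:,:2]*1000
    a=np.array([np.cos(yaw),np.sin(yaw)]);b=np.array([-np.sin(yaw),np.cos(yaw)]);c0=P.mean(0)
    u=(F-c0)@a;v=(F-c0)@b
    K=abs(v)>28
    print(n,"c",np.round(c0,1),"rect",np.round(s,1),"yaw %.3f"%yaw,"| floor v range",np.round([v.min(),v.max()],1),"u arms med",np.round(np.median(u[K]),1))
print("beaker",ray(t,[[219,204],[219,193]],.0).round(3).tolist(),ray(t,[[219,193]],.065).round(3).tolist())
E
```

```text
column c [ 660.6 -202. ] rect [ 74.9 312.8] yaw 0.058 | floor v range [-141.1  140.6] u arms med 1.8
guard c [549.8 -66.4] rect [117.8  74.4] yaw -0.060 | floor v range [-50.1  48.2] u arms med 1.9
long c [ 552.6 -220.3] rect [183.2  74.3] yaw -0.087 | floor v range [-80.8  82.1] u arms med 1.4
short c [ 544.6 -412.2] rect [ 77.1 149.5] yaw 0.015 | floor v range [-64.4  64.4] u arms med 0.5
beaker [[0.535, 0.193, -0.0], [0.565, 0.195, -0.0]] [[0.55, 0.177, 0.065]]
```

```bash
cat > go.py <<'E'
# python3 go.py x y z yaw_of_object : turn and then shift (tool axes after the turn) still to go
import sys; from h import *; from scipy.spatial.transform import Rotation as R
x,y,z,th=map(float,sys.argv[1:5]); o=observe(); r,p,w=o["ee_rot"]
yaw=th+np.pi/2; Rt=R.from_euler("xyz",[np.pi,0,yaw]).as_matrix()
d=Rt.T@(np.array([x,y,z])-o["eef_pos"])
print("t%.2f"%o["time"],"pos",np.round(o["eef_pos"],4),"turn %.3f"%(-(yaw-w)),"shift",np.round(d,4),"F",np.round(o["force"],1),"w %.3f"%o["gripper_width"])
E
echo '[0,0,0,-0.1765,0,0,0,-0.1765,0,0,0,-0.1765,0,0,0,-0.1765,0,0,0,-0.1765,0,0,0,-0.1765,0,0,0,-0.1765]' > next.json && python3 -m pendant next.json 0.5 40; python3 go.py .436 .256 .1 -.021
```

```text
time: 0.98
eef_pos: [0.178, -0.5465, 0.2448]
ee_rot: [-3.141, -0.001, 1.556]
force: [0.0, -0.6, 0.2]
gripper_width: 0.505
grip_force: 0.0
t0.97 pos [ 0.178  -0.5465  0.2448] turn 0.006 shift [0.8077 0.2411 0.1448] F [ 0.  -0.6  0.2] w 0.505
```

```bash
echo '[0.0577,0.0172,0.01,0,0.0577,0.0172,0.01,0,0.0577,0.0172,0.01,0,0.0577,0.0172,0.01,0,0.0577,0.0172,0.01,0,0.0577,0.0172,0.01,0,0.0577,0.0172,0.01,0]' > next.json && python3 -m pendant next.json >/dev/null;  echo '[0.0577,0.0172,0.01,0,0.0577,0.0172,0.01,0,0.0577,0.0172,0.01,0,0.0577,0.0172,0.01,0,0.0577,0.0172,0.01,0,0.0577,0.0172,0.01,0,0.0577,0.0172,0.01,0,0,0,0,0]' > next.json && python3 -m pendant next.json ; python3 go.py .436 .256 .017 -.021
```

```text
time: 2.85
eef_pos: [0.4362, 0.2595, 0.1041]
ee_rot: [3.142, -0.001, 1.555]
force: [0.2, -0.1, -0.8]
gripper_width: 0.5
grip_force: 0.0
t2.85 pos [0.4362 0.2595 0.1041] turn 0.005 shift [-0.0035 -0.0002  0.0871] F [ 0.2 -0.1 -0.8] w 0.500
```

```bash
echo '[-0.0035,0,0.04,0.005,0,0,0.03,0,0,0,0.017,0,0,0,0,0,0,0,0,0]' > next.json && python3 -m pendant next.json ; echo '[0,0,0,0,0,0,0,0,0,0,0,0,0,0,0,0]' > next.json && python3 -m pendant next.json 0 60;  echo '[0,0,-0.01,0,0,0,-0.03,0,0,0,-0.04,0,0,0,0,0]' > next.json && python3 -m pendant next.json; python3 go.py .661 -.202 .1 .058
```

```text
time: 3.48
eef_pos: [0.4355, 0.2519, 0.0189]
ee_rot: [3.141, -0.0, 1.545]
force: [-0.3, -1.1, 0.3]
gripper_width: 0.498
grip_force: 0.0
time: 3.98
eef_pos: [0.4359, 0.2525, 0.0193]
ee_rot: [3.14, -0.0, 1.546]
force: [-0.8, -0.9, 6.5]
gripper_width: 0.093
grip_force: 58.8
time: 4.47
eef_pos: [0.4374, 0.2534, 0.1013]
ee_rot: [3.135, -0.003, 1.545]
force: [-0.1, 0.1, -2.4]
gripper_width: 0.098
grip_force: 58.8
t4.47 pos [0.4374 0.2534 0.1013] turn -0.083 shift [-0.4676  0.1969  0.0013] F [-0.1  0.1 -2.4] w 0.098
```

```bash
echo '[-0.03,0,0,-0.02,-0.055,0,0,-0.02,-0.06,0,0,-0.02,-0.06,0.01,0,-0.02,-0.055,0.025,0,0,-0.055,0.025,0,0,-0.055,0.025,0,0,-0.045,0.035,0,0,-0.035,0.04,0,0,-0.02,0.037,0,0]' > next.json && python3 -m pendant next.json > /dev/null; echo '[0,0,0,0,0,0,0,0]' > next.json && python3 -m pendant next.json; python3 go.py .661 -.205 .1 .058; python3 - <<'E'
from h import *
im=get_image("top");c=im["pixels"][110:270,270:490]; cv2.imwrite("pics/c3.png",cv2.resize(c,None,fx=3.6,fy=3.6,interpolation=cv2.INTER_CUBIC))
E
```

```text
time: 5.98
eef_pos: [0.6466, -0.2058, 0.0964]
ee_rot: [-3.137, -0.002, 1.625]
force: [-0.3, 0.6, -1.6]
gripper_width: 0.095
grip_force: 59.0
t5.97 pos [ 0.6466 -0.2058  0.0964] turn -0.003 shift [-0.0001  0.0144 -0.0036] F [-0.3  0.6 -1.6] w 0.095
```

View pics/c3.png

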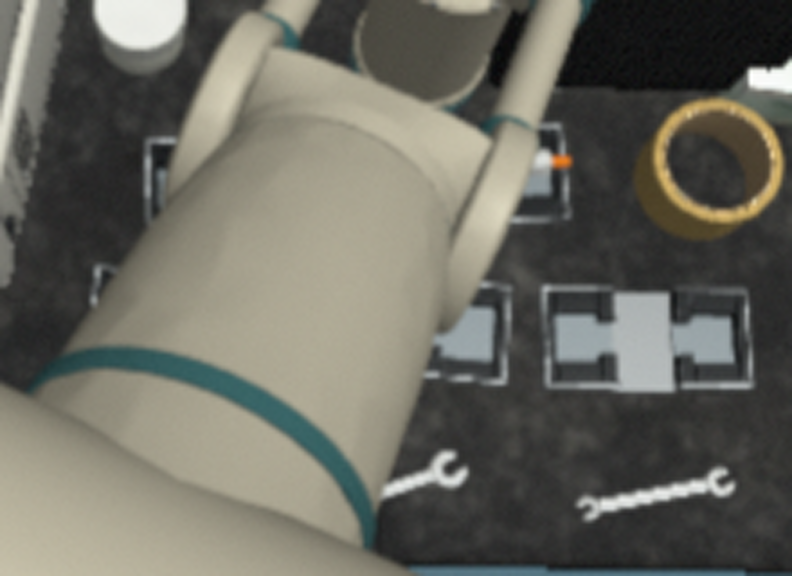

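The arm hides most of the column; its orange plug tip is at full-image (429,154.4). I'll check that against the prediction and correct x.

```bash
echo '[0,0.0144,0,0,0,0,0.04,0,0,0,0,0]' > next.json && python3 -m pendant next.json; python3 go.py .661 -.205 .0255 .058; python3 - <<'E'
from h import *
im=get_image("top");print(ray(im,[[428.9,154.4]],.085))
im=get_image("scene");c=im["pixels"][120:260,250:450]; cv2.imwrite("pics/c4.png",cv2.resize(c,None,fx=3.6,fy=3.6,interpolation=cv2.INTER_CUBIC))
E
```

```text
time: 6.4
eef_pos: [0.6604, -0.2041, 0.0554]
ee_rot: [-3.135, -0.003, 1.626]
force: [-0.1, 0.3, -2.3]
gripper_width: 0.093
grip_force: 59.0
t6.40 pos [ 0.6604 -0.2041  0.0554] turn -0.003 shift [-0.0009  0.0006  0.0299] F [-0.1  0.3 -2.3] w 0.093
[[ 0.65340172 -0.34403204  0.085     ]]
```

View pics/c4.png

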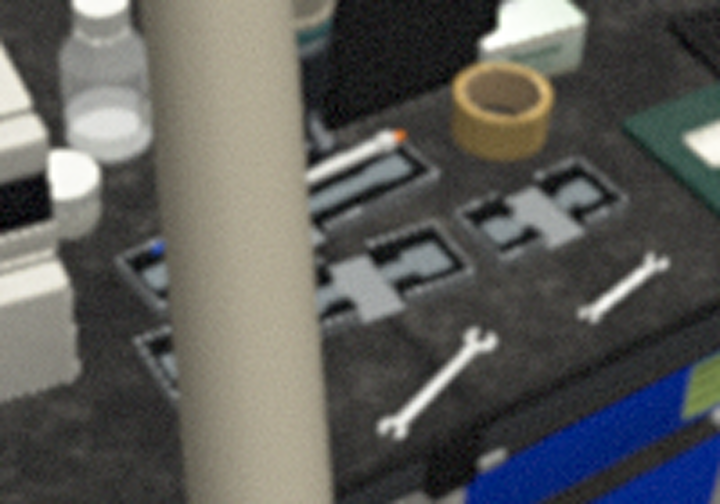

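The scene view shows the column above its insert, with the orange tip at full-image (361,157.5) and the blue tip at about (293,188.6). Lowering gently.

```bash
python3 - <<'E'
from h import *
im=get_image("scene"); b=np.array([-.058,1]);c=np.array([.660,-.201])
print(proj(im,[[*(c-.139*b),.044],[*(c+.139*b),.044]]).round(1).tolist())
E
echo '[0,0.0005,0.012,0,0,0,0.009,0,0,0,0.004,0,0,0,0,0]' > next.json && python3 -m pendant next.json; echo '[0,0,0.003,0,0,0,0,0]' > next.json && python3 -m pendant next.json; python3 go.py .661 -.205 .0255 .058
```

```text
[[360.8, 158.6], [291.1, 190.9]]
time: 7.05
eef_pos: [0.6628, -0.2057, 0.0327]
ee_rot: [-3.141, -0.0, 1.625]
force: [-0.1, 0.3, -2.3]
gripper_width: 0.093
grip_force: 59.0
time: 7.3
eef_pos: [0.6631, -0.2058, 0.0302]
ee_rot: [-3.141, 0.0, 1.625]
force: [0.5, 0.1, -2.1]
gripper_width: 0.094
grip_force: 59.0
t7.30 pos [ 0.6631 -0.2058  0.0302] turn -0.004 shift [ 0.0009 -0.0021  0.0047] F [ 0.5  0.1 -2.1] w 0.094
```

```bash
echo '[0,-0.001,0.002,0,0,0,0.0015,0,0,0,0,0]' > next.json && python3 -m pendant next.json; echo '[0,0,0.0015,0,0,0,0,0,0,0,0,0]' > next.json && python3 -m pendant next.json;
```

```text
time: 7.68
eef_pos: [0.662, -0.2058, 0.0266]
ee_rot: [-3.141, -0.0, 1.625]
force: [0.0, -0.1, -2.1]
gripper_width: 0.094
grip_force: 59.0
time: 8.05
eef_pos: [0.6623, -0.2059, 0.0254]
ee_rot: [3.141, 0.0, 1.625]
force: [-0.2, -0.7, -1.6]
gripper_width: 0.094
grip_force: 59.2
```

```bash
echo '[0,0,0.001,0,0,0,0,0]' > next.json && python3 -m pendant next.json; echo '[0,0,0.001,0,0,0,0,0]' > next.json && python3 -m pendant next.json; 
```

```text
time: 8.3
eef_pos: [0.6623, -0.2059, 0.0253]
ee_rot: [3.141, 0.0, 1.625]
force: [-1.2, 1.3, 6.0]
gripper_width: 0.089
grip_force: 59.7
time: 8.55
eef_pos: [0.6624, -0.2059, 0.0253]
ee_rot: [3.141, 0.001, 1.625]
force: [-3.1, 1.9, 9.4]
gripper_width: 0.094
grip_force: 60.3
```

```bash
echo '[0,0,0,0,0,0,0,0,0,0,0,0]' > next.json && python3 -m pendant next.json .4; echo '[0,0,-0.03,0,0,0,-0.05,0,0,0,0,0]' > next.json && python3 -m pendant next.json; python3 go.py .442 -.025 .1 .023
```

```text
time: 8.93
eef_pos: [0.6621, -0.2058, 0.0228]
ee_rot: [-3.141, -0.0, 1.625]
force: [0.3, 0.0, 0.2]
gripper_width: 0.396
grip_force: 0.0
time: 9.3
eef_pos: [0.6652, -0.2071, 0.108]
ee_rot: [3.133, 0.004, 1.625]
force: [0.5, 1.1, -0.3]
gripper_width: 0.401
grip_force: 0.0
t9.30 pos [ 0.6652 -0.2071  0.108 ] turn 0.032 shift [ 0.1872 -0.219   0.008 ] F [ 0.5  1.1 -0.3] w 0.401
```

```bash
echo '[0.025,-0.03,0,0.016,0.035,-0.04,0,0.016,0.035,-0.042,0,0,0.035,-0.042,0,0,0.035,-0.04,0,0,0.022,-0.025,0,0,0,0,0,0]' > next.json && python3 -m pendant next.json >/dev/null; python3 - <<'E'
from h import *
im=get_image("top");c=im["pixels"][110:270,270:490]; cv2.imwrite("pics/c5.png",cv2.resize(c,None,fx=3.6,fy=3.6,interpolation=cv2.INTER_CUBIC))
E
python3 go.py .442 -.025 .018 .023
```

```text
t10.22 pos [ 0.4369 -0.025   0.1029] turn 0.001 shift [-0.0002  0.0051  0.0849] F [ 0.2 -1.3 -0.7] w 0.401
```

View pics/c5.png

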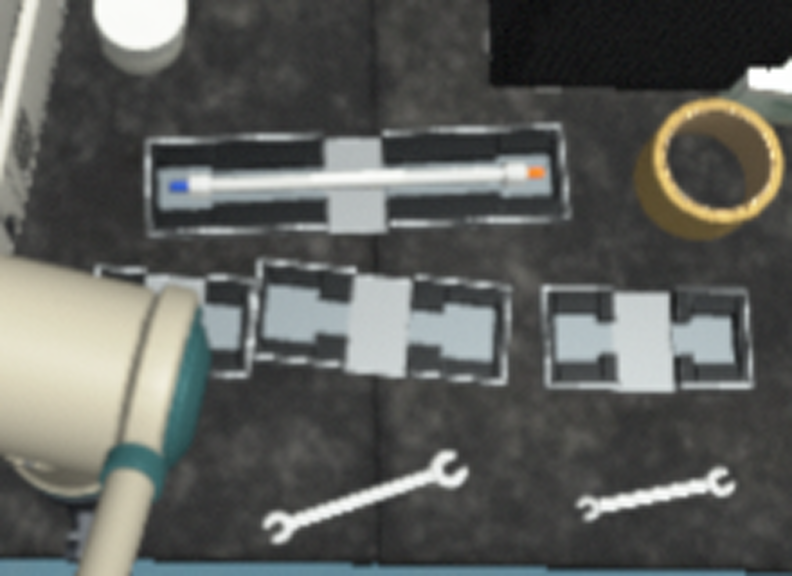

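The column lies fully in its cut-out: the plugs at crop (178,187) and (537,173) are both inside the end walls. Now the guard column.

```bash
echo '[0,0.005,0.035,0,0,0,0.03,0,0,0,0.019,0,0,0,0,0,0,0,0,0]' > next.json && python3 -m pendant next.json ; echo '[0,0,0,0,0,0,0,0,0,0,0,0,0,0,0,0]' > next.json && python3 -m pendant next.json 0 50;  echo '[0,0,-0.01,0,0,0,-0.03,0,0,0,-0.04,0,0,0,0,0]' > next.json && python3 -m pendant next.json; python3 go.py .550 -.066 .1 -.06
```

```text
time: 10.85
eef_pos: [0.444, -0.026, 0.0195]
ee_rot: [3.14, 0.0, 1.593]
force: [-0.8, -0.6, 0.5]
gripper_width: 0.4
grip_force: 0.0
time: 11.35
eef_pos: [0.4437, -0.0257, 0.0202]
ee_rot: [3.139, 0.001, 1.594]
force: [-0.4, -0.4, 7.2]
gripper_width: 0.108
grip_force: 49.1
time: 11.85
eef_pos: [0.4449, -0.0257, 0.1022]
ee_rot: [3.135, 0.002, 1.593]
force: [0.5, 0.5, -0.9]
gripper_width: 0.111
grip_force: 48.9
t11.85 pos [ 0.4449 -0.0257  0.1022] turn 0.083 shift [-0.0339  0.1073  0.0022] F [ 0.5  0.5 -0.9] w 0.111
```

```bash
echo '[-0.01,0.03,0,0.028,-0.012,0.04,0,0.028,-0.012,0.037,0,0.027,0,0,0.03,0,0,0,0.022,0,0,0,0,0]' > next.json && python3 -m pendant next.json; python3 go.py .550 -.066 .026 -.06
```

```text
time: 12.6
eef_pos: [0.547, -0.0596, 0.0447]
ee_rot: [-3.135, -0.001, 1.51]
force: [0.1, 0.4, -0.9]
gripper_width: 0.11
grip_force: 48.9
t12.60 pos [ 0.547  -0.0596  0.0447] turn -0.001 shift [-0.0062  0.0034  0.0187] F [ 0.1  0.4 -0.9] w 0.110
```

```bash
echo '[-0.006,0.003,0.01,0,0,0,0.005,0,0,0,0.002,0,0,0,0,0]' > next.json && python3 -m pendant next.json; python3 go.py .550 -.066 .026 -.06; echo '[0,0,0.0015,0,0,0,0,0]' > next.json && python3 -m pendant next.json
```

```text
time: 13.1
eef_pos: [0.5521, -0.0663, 0.0305]
ee_rot: [3.141, 0.0, 1.51]
force: [-0.9, -0.1, -0.9]
gripper_width: 0.112
grip_force: 48.9
t13.10 pos [ 0.5521 -0.0663  0.0305] turn -0.000 shift [ 0.0002 -0.0021  0.0045] F [-0.9 -0.1 -0.9] w 0.112
time: 13.35
eef_pos: [0.5521, -0.0663, 0.0289]
ee_rot: [3.141, 0.0, 1.51]
force: [-0.8, 0.7, -0.7]
gripper_width: 0.109
grip_force: 48.9
```

```bash
echo '[0,-0.001,0.0015,0,0,0,0,0]' > next.json && python3 -m pendant next.json|grep -E "pos|^force"; echo '[0,0,0.001,0,0,0,0,0]' > next.json && python3 -m pendant next.json|grep -E "pos|^force"; echo '[0,0,0.001,0,0,0,0,0]' > next.json && python3 -m pendant next.json|grep -E "pos|^force"
```

```text
eef_pos: [0.5508, -0.0662, 0.0272]
force: [0.1, 0.2, -0.8]
eef_pos: [0.5511, -0.0663, 0.0263]
force: [0.5, -0.5, -0.8]
eef_pos: [0.5512, -0.0663, 0.0262]
force: [-1.3, 0.6, 5.8]
```

```bash
echo '[0,0,0,0,0,0,0,0,0,0,0,0]' > next.json && python3 -m pendant next.json .35|grep -E "pos|^force|wid"; echo '[0,0,-0.03,0,0,0,-0.05,0,0,0,0,0]' > next.json && python3 -m pendant next.json>/dev/null; python3 go.py .4256 -.2085 .0155 .332
```

```text
eef_pos: [0.551, -0.0663, 0.0251]
force: [0.4, -0.1, 0.7]
gripper_width: 0.352
t14.85 pos [ 0.5541 -0.067   0.109 ] turn -0.392 shift [-0.0919 -0.1676  0.0935] F [ 0.5  0.9 -1.2] w 0.352
```

```bash
echo '[0,0,0,-0.131,0,0,0,-0.131,0,0,0,-0.13,-0.018,-0.03,0,0,-0.024,-0.045,0,0,-0.024,-0.047,0,0,-0.018,-0.033,0.02,0,-0.008,-0.013,0.02,0,0,0,0,0,0,0,0,0]' > next.json && python3 -m pendant next.json>/dev/null; python3 go.py .4256 -.2085 .0155 .332;python3 - <<'E'
from h import *
im=get_image("top");c=im["pixels"][170:270,280:490]; cv2.imwrite("pics/c6.png",cv2.resize(c,None,fx=3.8,fy=3.8,interpolation=cv2.INTER_CUBIC))
E
```

```text
t16.10 pos [ 0.4227 -0.2077  0.0653] turn -0.001 shift [-0.0017  0.0025  0.0498] F [ 0.7 -0.4  0.8] w 0.351
```

View pics/c6.png

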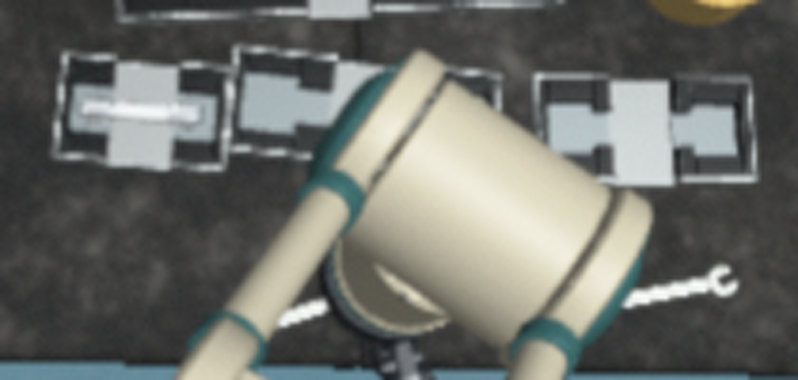

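The guard column is seated at crop (82–200, 110), inside its cut-out. Now I'll grip the long spanner.

```bash
echo '[-0.0015,0.0025,0.03,0,0,0,0.015,0,0,0,0.0045,0,0,0,0,0,0,0,0,0]' > next.json && python3 -m pendant next.json|grep -E "pos|^force" ; echo '[0,0,0,0,0,0,0,0,0,0,0,0,0,0,0,0]' > next.json && python3 -m pendant next.json 0 40;  echo '[0,0,-0.01,0,0,0,-0.03,0,0,0,-0.04,0,0,0,0,0]' > next.json && python3 -m pendant next.json; python3 go.py .553 -.220 .1 -.087
```

```text
eef_pos: [0.4258, -0.2087, 0.0166]
force: [0.1, -0.5, 0.1]
time: 17.27
eef_pos: [0.4254, -0.2088, 0.0164]
ee_rot: [3.141, 0.001, 1.902]
force: [0.1, 0.1, 5.8]
gripper_width: 0.064
grip_force: 39.7
time: 17.77
eef_pos: [0.4269, -0.2099, 0.0987]
ee_rot: [3.138, 0.006, 1.902]
force: [-0.2, -1.4, -0.3]
gripper_width: 0.063
grip_force: 39.1
t17.77 pos [ 0.4269 -0.2099  0.0987] turn 0.419 shift [ 0.0009  0.1265 -0.0013] F [-0.2 -1.4 -0.3] w 0.063
```

```bash
echo '[0,0,0,0.14,0,0,0,0.14,0,0,0,0.139,0,0.03,0,0,0,0.05,0,0,0,0.0465,0,0,0,0,0.03,0,0,0,0.02,0,0,0,0,0,0,0,0,0]' > next.json && python3 -m pendant next.json; python3 go.py .553 -.220 .0225 -.087;python3 - <<'E'
from h import *
im=get_image("top");c=im["pixels"][170:270,280:490]; cv2.imwrite("pics/c7.png",cv2.resize(c,None,fx=3.8,fy=3.8,interpolation=cv2.INTER_CUBIC))
E
```

```text
time: 19.02
eef_pos: [0.551, -0.2197, 0.0459]
ee_rot: [-3.142, 0.0, 1.483]
force: [-0.0, 0.5, -0.7]
gripper_width: 0.062
grip_force: 39.2
t19.02 pos [ 0.551  -0.2197  0.0459] turn -0.001 shift [-0.0002  0.002   0.0234] F [-0.   0.5 -0.7] w 0.062
```

View pics/c7.png

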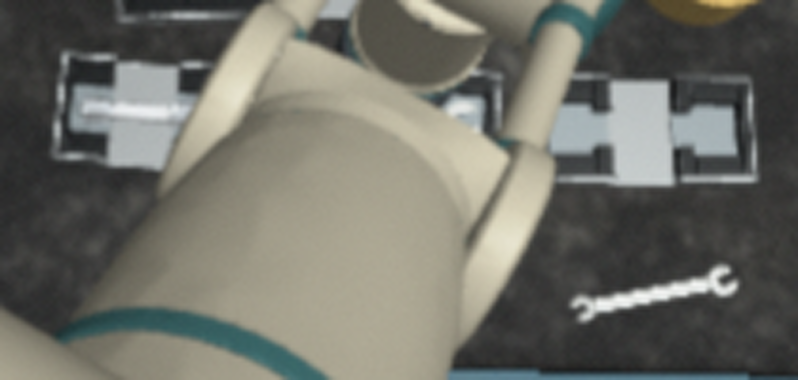

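The spanner's jaw shows at crop (465,103), over its cut-out and in line with it. Lowering.

```bash
echo '[0,0.001,0.01,0,0,0,0.006,0,0,0,0.003,0,0,0,0,0,0,0,0,0]' > next.json && python3 -m pendant next.json|grep -E "pos|^force"; for i in 1; do echo '[0,0,0.0015,0,0,0,0,0]' > next.json && python3 -m pendant next.json|grep -E "pos|^force"; echo '[0,0,0.001,0,0,0,0,0]' > next.json && python3 -m pendant next.json|grep -E "pos|^force"; done
```

```text
eef_pos: [0.5522, -0.2198, 0.0269]
force: [-0.2, -0.5, -0.9]
eef_pos: [0.552, -0.2196, 0.0253]
force: [-0.1, 0.1, -0.4]
eef_pos: [0.552, -0.2197, 0.0242]
force: [-0.3, 0.3, 0.1]
```

```bash
echo '[0,0,0.001,0,0,0,0,0]' > next.json && python3 -m pendant next.json|grep -E "pos|^force"; echo '[0,0,0.001,0,0,0,0,0]' > next.json && python3 -m pendant next.json|grep -E "pos|^force"
```

```text
eef_pos: [0.552, -0.2196, 0.0232]
force: [0.3, -0.1, -1.0]
eef_pos: [0.5521, -0.2197, 0.0225]
force: [-0.6, 0.8, 1.1]
```

```bash
echo '[0,0,0.0005,0,0,0,0,0]' > next.json && python3 -m pendant next.json|grep -E "pos|^force";  echo '[0,0,0,0,0,0,0,0,0,0,0,0]' > next.json && python3 -m pendant next.json .35|grep -E "pos|^force|wid"; echo '[0,0,-0.03,0,0,0,-0.05,0,0,0,0,-0.09,0,0,0,-0.09,0,0,0,-0.097,0,0,0,0]' > next.json && python3 -m pendant next.json>/dev/null; python3 go.py .4328 -.4157 .1 .190
```

```text
eef_pos: [0.5521, -0.2197, 0.0224]
force: [-1.2, 0.3, 4.8]
eef_pos: [0.552, -0.2196, 0.0215]
force: [-0.4, 0.4, 0.5]
gripper_width: 0.352
t22.07 pos [ 0.552  -0.2196  0.1017] turn -0.002 shift [-0.17   -0.154   0.0017] F [-0.   0.4 -0.7] w 0.346
```

```bash
echo '[-0.03,-0.027,0,0,-0.04,-0.037,0,0,-0.04,-0.036,0,0,-0.037,-0.034,0,0,-0.023,-0.02,0.03,0,0,0,0.02,0,0,0,0,0,0,0,0,0]' > next.json && python3 -m pendant next.json>/dev/null; python3 go.py .4328 -.4157 .0155 .190;python3 - <<'E'
from h import *
im=get_image("top");c=im["pixels"][170:270,280:490]; cv2.imwrite("pics/c8.png",cv2.resize(c,None,fx=3.8,fy=3.8,interpolation=cv2.INTER_CUBIC))
E
```

```text
t23.07 pos [ 0.4333 -0.4158  0.0524] turn -0.001 shift [ 0.0002 -0.0005  0.0369] F [-0.5  0.6  0.1] w 0.348
```

View pics/c8.png

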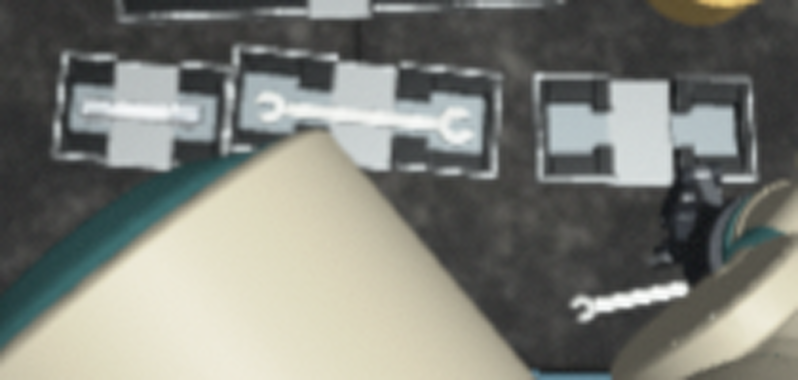

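The long spanner lies in its cut-out, jaws at crop (268,108) and (458,123). Now the short one.

```bash
echo '[0,-0.0005,0.02,0,0,0,0.013,0,0,0,0.0035,0,0,0,0,0,0,0,0,0]' > next.json && python3 -m pendant next.json|grep -E "pos|^force" ; echo '[0,0,0,0,0,0,0,0,0,0,0,0,0,0,0,0]' > next.json && python3 -m pendant next.json 0 40|grep -E "pos|force|wid";  echo '[0,0,-0.01,0,0,0,-0.03,0,0,0,-0.04,0,0,0,0,0]' > next.json && python3 -m pendant next.json|grep -E "pos|force|wid"; python3 go.py .545 -.412 .1 .015
```

```text
eef_pos: [0.4327, -0.4161, 0.0159]
force: [0.1, 0.3, 0.6]
eef_pos: [0.4325, -0.416, 0.0158]
force: [-0.3, -0.2, 5.0]
gripper_width: 0.065
grip_force: 39.5
eef_pos: [0.4339, -0.4176, 0.0988]
force: [0.5, -0.1, -1.4]
gripper_width: 0.068
grip_force: 39.0
t24.75 pos [ 0.4339 -0.4176  0.0988] turn 0.174 shift [ 0.0039  0.1112 -0.0012] F [ 0.5 -0.1 -1.4] w 0.068
```

```bash
echo '[0,0,0,0.087,0,0,0,0.087,0.002,0.03,0,0,0.002,0.045,0,0,0,0.036,0,0,0,0,0.03,0,0,0,0.02,0,0,0,0,0,0,0,0,0]' > next.json && python3 -m pendant next.json|grep -E "pos|force|wid"; python3 go.py .545 -.412 .0218 .015
```

```text
eef_pos: [0.5433, -0.4102, 0.0455]
force: [-0.4, -0.6, -0.8]
gripper_width: 0.068
grip_force: 39.1
t25.88 pos [ 0.5433 -0.4102  0.0455] turn 0.000 shift [-0.0018  0.0017  0.0237] F [-0.4 -0.6 -0.8] w 0.068
```

```bash
echo '[-0.0015,0.001,0.01,0,0,0,0.006,0,0,0,0.003,0,0,0,0,0,0,0,0,0]' > next.json && python3 -m pendant next.json|grep -E "pos|^force";  echo '[0,0,0.002,0,0,0,0,0]' > next.json && python3 -m pendant next.json|grep -E "pos|^force"; echo '[0,0,0.001,0,0,0,0,0]' > next.json && python3 -m pendant next.json|grep -E "pos|^force"; echo '[0,0,0.0007,0,0,0,0,0]' > next.json && python3 -m pendant next.json|grep -E "pos|^force"
```

```text
eef_pos: [0.5444, -0.4116, 0.0266]
force: [-0.4, 0.1, -0.7]
eef_pos: [0.5442, -0.4114, 0.0242]
force: [0.1, 0.0, -0.7]
eef_pos: [0.5442, -0.4115, 0.0232]
force: [-0.3, 0.2, -0.0]
eef_pos: [0.5442, -0.4115, 0.0226]
force: [0.5, 0.3, 0.7]
```

```bash
echo '[0,0,0.0007,0,0,0,0,0]' > next.json && python3 -m pendant next.json|grep -E "pos|^force"; echo '[0,0,0.0007,0,0,0,0,0]' > next.json && python3 -m pendant next.json|grep -E "pos|^force"
```

```text
eef_pos: [0.5443, -0.4115, 0.0219]
force: [0.4, -0.4, 0.4]
eef_pos: [0.5443, -0.4116, 0.0219]
force: [-0.9, 1.3, 4.8]
```

Contact. I'll release, lift, back off towards the base and check.

```bash
echo '[0,0,0,0,0,0,0,0,0,0,0,0]' > next.json && python3 -m pendant next.json .35|grep -E "pos|^force|wid"; echo '[0,0,-0.03,0,0,0,-0.05,0,0,0,-0.06,0,-0.02,-0.055,0,0,-0.02,-0.055,0,0,-0.02,-0.055,0,0,-0.02,-0.055,0,0,0,0,0,0,0,0,0,0,0,0,0,0]' > next.json && python3 -m pendant next.json|grep -E "pos|^force|time"; python3 - <<'E'
from h import *
im=get_image("top");c=im["pixels"][130:270,190:490]; cv2.imwrite("pics/c9.png",cv2.resize(c,None,fx=2.66,fy=2.66,interpolation=cv2.INTER_CUBIC))
E
```

```text
eef_pos: [0.5442, -0.4114, 0.0209]
force: [0.0, -1.1, 0.4]
gripper_width: 0.349
time: 29.38
eef_pos: [0.3268, -0.4944, 0.1611]
force: [1.2, -0.9, 0.1]
```

View pics/c9.png

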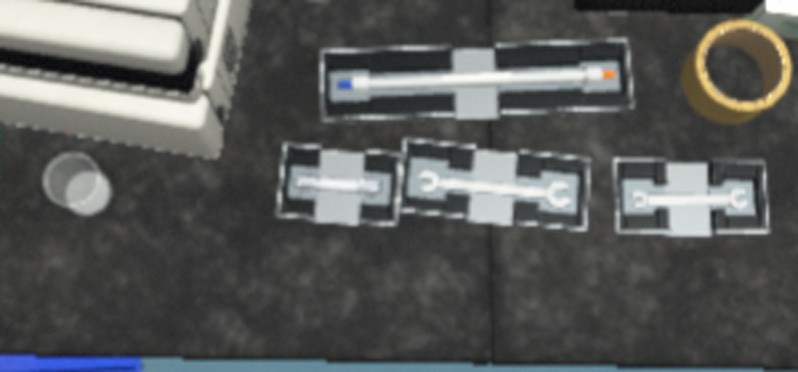

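All four parts lie within their cut-outs: the column at (340–615, 80), guard column (298–380, 185), long spanner (420–570, 188) and short spanner (632–748, 199). The beaker still stands at (77,183), and the arm is clear.

```bash
python3 -c "
from plant import order; print(order.finish_job())"
```

```text
the job is handed in; nothing more can be done
None
```

The column, guard column, long spanner and short spanner each lie flat in their own inserts, the beaker was left standing where it was, and I handed the job in at about 29 s of the 106 s allowed.

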